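# Hold the belt grinder's tension arm down for a belt change

### The job

The bench belt grinder stands bare, waiting for a fresh belt. First isolate it: turn the red handle on the isolator box a full quarter turn anticlockwise (seen from above), to off. Then push the sprung tension arm by its black handgrip all the way down to its stop and finish while still holding it there by that grip, so that I can slip the belt over the wheels; leave the brass pot, the cleaning block and the hammer on the bench as they are.

Things in the scene. Friction and masses are not known exactly. Their poses are not given: they have to be found in the camera images.
- isolator_bar (a point): centre of the isolator's red bar handle, on a grey box (100 x 100 x 68 mm, with a square yellow plate) screwed to the bench. The bar is 48 mm long, 13 mm thick, 28 mm high; its top is 14 mm above this point and the red disc it stands on (50 mm diameter) 14 mm below. x axis: along the bar, turning with it; z: up, the axis of turning
- isolator (a joint): turn of the isolator handle in rad: 0 = on, grows anticlockwise seen from above, 1.571 = off, at its stop. Stays where it is left; turning takes about 0.1 N m
- tension_arm (a joint): angle of the grinder's tension arm in rad: 0 = sprung up (where it rests, sloping up 0.38 rad, or 22 degrees, towards the grip), grows as the grip is pushed down, 0.38 = at its stop, where the arm is level. The spring always drives it back up: at the grip, pushing down takes about 8 N at the start and about 15 N at the stop
- tension_grip (a point): black handgrip at the free end of the tension arm: a rounded bar 100 mm long, 26 x 26 mm; origin at its centre, 255 mm from the pivot. y axis: along it, towards the pivot; x: level, across it, parallel to the pivot axis. It swings down 94 mm in a vertical plane, turning +x-wise (right-hand) by the joint's angle. A 76 mm idler wheel sits 85 mm nearer the pivot, on the arm's +x side
- tension_pivot (a point): point on the tension arm's pivot axis, in the plane in which the grip's centre swings; fixed on the grinder, 220 mm above the bench
- brass_pot: loose brass pot, 104 mm across, 100 mm high; origin at the centre of its underside. To be left alone
- belt_cleaner: loose tan belt-cleaning block, 40 x 115 x 38 mm, lying; origin at the centre of its underside. To be left alone
- hammer: loose hammer about 280 mm long, lying on the bench. To be left alone
There are look-alikes about, which are no part of the job. Of the things that look like the part that bears isolator_bar, the smaller one is meant.

How it is judged (in metres and radians):
On the way, in this order (a step that is already met when the one before it is completed fails the run):
1. the isolator is turned off, with the tension arm still up (value of joint isolator above 1.35 rad and value of joint tension_arm below 0.1 rad), for 0.2 s.
2. the tension arm is at its stop, pushed by the grip (value of joint tension_arm above 0.345 rad and contact force between the fingers and black_handgrip above 5 N), for 0.5 s.
At the end, for the whole second after the job is handed in: the isolator is off (turned past 1.35 of its 1.57 rad); the tension arm is held still at its stop (past 0.345 of its 0.38 rad) by the fingers on its black grip (more than 5 N); pot, cleaning block and hammer are within 30 mm of where they were (all of step 2 and value of joint isolator above 1.35 rad and velocity of joint tension_arm between -0.1 and 0.1 rad/s and distance of each of brass_pot, belt_cleaner, hammer from where it was at the start of the episode below 0.03 m); the arm keeps its last pose, push and grip.
It fails at once if the tension arm is pushed down before the isolator is off (value of joint tension_arm above 0.15 rad and value of joint isolator below 1.3 rad).
It fails at once if the pot, the cleaning block or the hammer is shoved away or the pot knocked over (distance of any of brass_pot, belt_cleaner, hammer from where it was at the start of the episode above 0.03 m or angle between brass_pot's own z axis and vertical above 0.5 rad).
It also fails if it takes over 51 s, if anything falls off the work surface, if the arm or the gripper's body presses on something with over 40 N, if the wrist force passes 120 N, or if a joint passes its speed limit or range.

### The arm

A 6-joint arm with a two-finger parallel gripper is mounted at the origin on the work surface. World frame = base frame: x ahead of the robot, y to its left, z up, the work surface at z = 0. Lengths are in mm, angles in rad, forces in N, time in s.
With the tool pointing down it reaches from about 300 to 750 mm from the base axis. Payload 8.5 kg.
Tool frame: the origin (TCP) lies midway between the tips of the shut fingers; the grasp point (between the pads) lies 19 mm behind it; z points along the fingers, y is the line along which they close (so a half turn about z gives the same grasp; the last joint's range is limited). The gripper opens to 88 mm and grips with 3 to 60 N. Pads are 18 mm wide; open, the fingers measure 123 mm over their backs; the gripper's body (75 mm by 187 mm) begins 45 mm behind the grasp point.
Start: joints at [0.986, 0.381, 1.297, -0, 1.464, -0.215], TCP at [198.776, 512.805, 238.748] pointing down, gripper open.
Joint ranges: [-3.11, 3.11], [-0.89, 2.33], [0.22, 2.48], [-1.42, 4.56], [0.17, 2.85], [-2.88, 2.88]. Speed limits (rad/s): [2.39, 2.39, 3.14, 3.14, 3.14, 3.14].

### API

Orientations are given as [roll, pitch, yaw] about the fixed x, y, z axes, in that order (R = Rz(yaw) Ry(pitch) Rx(roll)).
In Python, from station import arm, vision, ticket gives the robot as it stands. Calls block until the motion is done:
- arm.move_pose(position, orientation): joint-space move of the TCP to a pose.
- arm.movel(position, speed=150, ori=None): straight line of the TCP; ori=None keeps the orientation; speed is the mean speed in mm/s.
- arm.goto_joints(angles): joint-space move.
- arm.open_jaws() and arm.grab(): open the fingers fully, or close them until they stop; the grip force is fixed at half the most.
- arm.hold(seconds).
- arm.solve_ik(position, orientation): joint angles nearest the present ones, or None.
- vision.snapshot(name): name is "scene" or "top" or "wrist"; returns the picture (384x512x3 uint8, red, green, blue); there is no depth.
- vision.get_calibration(name): a dict with "fov_y" (degrees; the focal length in pixels is half the picture's height over the tangent of half this angle, whatever the lens; pixels are square), "cx", "cy" (the principal point, pixels), "R" (3x3) and "t" (3): a world point X has camera coordinates R X + t; the wrist camera has in their place "mount" (4x4, takes a point from camera to tool coordinates, whose origin is the TCP and whose axes are the flange's). Camera axes: x right, y down, z forward; pixel columns grow to the right and rows downward; lengths in mm; the calibration is good to about 2 mm. A picture is of the moment at which its call begins: read the wrist's pose just before it. get_calibration takes no time and is no camera call.
A pose or a line that the arm cannot do raises arm.PlanningError and nothing moves.
- ticket.job_done(): hands the job in; it is judged then, once.
Readings, each from a call of its own:
- arm.get_clock(): time.
- arm.get_joint_positions(): joint angles.
- arm.get_qd(): joint speeds.
- arm.get_joint_torque(): joint torques, N m.
- arm.get_position(): TCP position.
- arm.get_ee_rot(): TCP orientation.
- arm.get_force(): force on the tool from outside, world axes, zero at the start.
- arm.get_torque(): the same for the moment, N m.
- arm.get_width(): finger opening in mm.
- arm.get_grip_force(): force on a finger pad.
Only numpy, scipy, OpenCV 4.12 (cv2) and the standard library are available. Lean on these libraries where they do the work, as an engineer would, in place of code of your own. Each camera call takes 0.05 s, during which the arm holds its last target. There are 200 camera calls.

## Working session

There is one attempt and no reset: what is moved stays moved. The work goes in short steps, each a Python script; the robot and the scene stay as the last script left them, time stands still between calls to the robot, and variables do not carry over. Pictures are saved under pics/ and viewed, at most 10 in all, crops included, and the job is handed in when it is done.

```bash
mkdir -p pics; python3 - <<'E'
from station import arm, vision
import cv2, numpy as np
for n in ("scene","top"):
    im=vision.snapshot(n); cv2.imwrite(f"pics/{n}.png",cv2.resize(im[:,:,::-1],(796,597)) if 0 else im[:,:,::-1]); c=vision.get_calibration(n)
    print(n,c["fov_y"],c["cx"],c["cy"],np.round(c["R"],3).tolist(),np.round(c["t"]),{k for k in c}, (-np.array(c["R"]).T@c["t"]).round())
print(vision.get_calibration("wrist"), arm.get_ee_rot(), arm.get_clock())
E
```

```text
scene 42.11361948840779 257.4946036683509 197.32203378421744 [[-0.624, 0.781, -0.019], [0.585, 0.451, -0.674], [-0.518, -0.432, -0.738]] [ 404.  -78. 1527.] {'cx', 't', 'fov_y', 'R', 'cy'} [1089.  380. 1082.]
top 54.03821750422299 257.0085311244024 183.7916873202202 [[0.001, -1.0, -0.023], [-0.996, 0.001, -0.086], [0.086, 0.023, -0.996]] [-123.  499. 1188.] {'cx', 't', 'fov_y', 'R', 'cy'} [ 396. -150. 1223.]
{'fov_y': 68.2975909782827, 'cx': 256.24231610142357, 'cy': 192.70884383940628, 'mount': array([[ 1.04310895e-04, -9.64214247e-01, -2.65124262e-01,
         6.77439035e+01],
       [ 9.99999775e-01,  2.76432271e-04, -6.11898218e-04,
        -1.02607160e+00],
       [ 6.63289882e-04, -2.65124138e-01,  9.64214059e-01,
        -1.47712597e+02],
       [ 0.00000000e+00,  0.00000000e+00,  0.00000000e+00,
         1.00000000e+00]])} [-3.14033430e+00 -2.63121759e-04  2.77181989e+00] 0.1
```

View pics/scene.png

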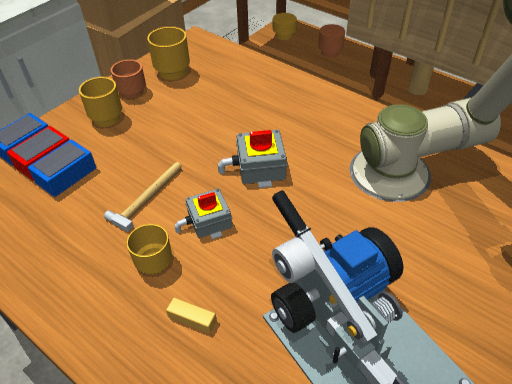

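View pics/top.png

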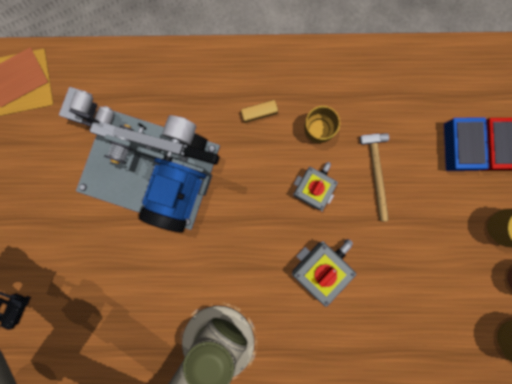

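The small isolator is at scene (208,202) and top (316,187). The larger look-alike is at scene (261,142) and top (325,275). The black grip is at scene (290,212) and top (~205,150), and the black wheel and motor end are the other dark things. I choose the small box and will check it in a crop montage.

```bash
cat > h.py <<'E'
import numpy as np, cv2
from station import arm, vision, ticket
from scipy.spatial.transform import Rotation as Ro
def ray(n,uv,pose=None):
    c=vision.get_calibration(n); f=192/np.tan(np.radians(c["fov_y"]/2))
    d=np.array([(uv[0]-c["cx"])/f,(uv[1]-c["cy"])/f,1])
    if n=="wrist":
        p,r=pose; R=Ro.from_euler("xyz",r).as_matrix(); M=np.array(c["mount"])
        return R@M[:3,3]+p, R@M[:3,:3]@d
    R=np.array(c["R"]); return -R.T@np.array(c["t"]), R.T@d
def plane(n,uv,z,pose=None):
    o,d=ray(n,uv,pose); return o+d*(z-o[2])/d[2]
def tri(*rays):
    A=0;b=0
    for o,d in rays:
        d=d/np.linalg.norm(d); P=np.eye(3)-np.outer(d,d); A=A+P; b=b+P@o
    X=np.linalg.solve(A,b); return X,[np.linalg.norm(np.cross(X-o,d/np.linalg.norm(d))) for o,d in rays]
def red(im):
    h=cv2.cvtColor(im,cv2.COLOR_RGB2HSV); return (((h[...,0]<6)|(h[...,0]>174))&(h[...,1]>170)&(h[...,2]>70)).astype(np.uint8)
E
python3 - <<'E'
from h import *
s=cv2.imread("pics/scene.png");t=cv2.imread("pics/top.png")
def cr(im,x,y,w,h): return cv2.resize(im[y:y+h,x:x+w],(400,300),interpolation=cv2.INTER_CUBIC)
m=np.vstack([np.hstack([cr(s,172,175,80,60),cr(t,276,157,80,60)]),np.hstack([cr(s,260,185,80,60),cr(t,150,110,80,60)])])
cv2.imwrite("pics/m1.png",m)
for n,im in(("scene",s),("top",t)):
    k,l,st,ce=cv2.connectedComponentsWithStats(red(im[:,:,::-1].copy()))
    for i in range(1,k):
        if st[i,4]>30: print(n,st[i],ce[i].round(1))
X=tri(ray("scene",(207.5,198)),ray("top",(316.5,187.5)));print(X)
E
```

```text
scene [  7 126  62  55 565] [ 33.4 154.5]
scene [250 130  22  21 374] [260.6 139.7]
scene [198 192  18  18 237] [207.1 201.1]
top [488 118  24  52 391] [496.  145.7]
top [310 182  14  13 140] [316.3 187.7]
top [316 265  20  21 313] [325.1 275.4]
(array([ 481.36580025, -302.41265387,   96.3214801 ]), [np.float64(0.3249469834714742), np.float64(0.32494698347131945)])
```

View pics/m1.png

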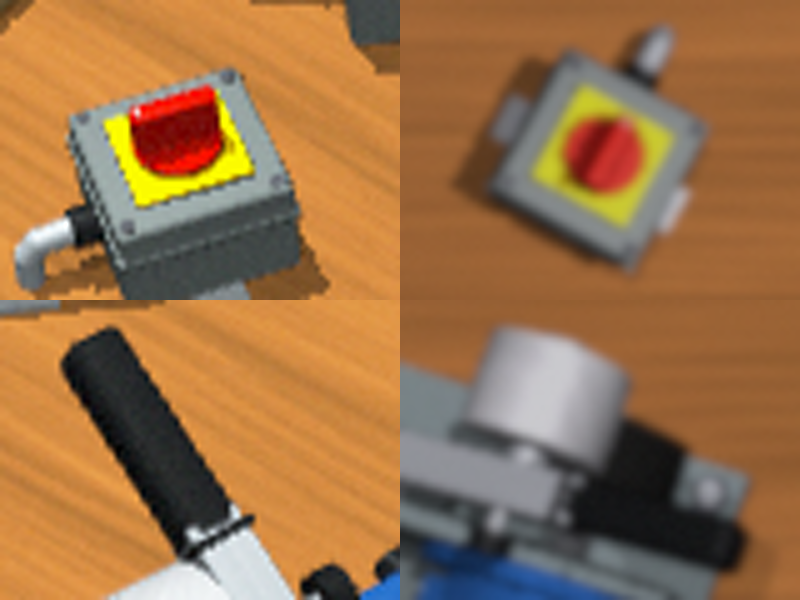

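The crops confirm the smaller box: its red bar runs between scene px ≈(199,197) and (215,193). The grip runs from (279,193) to (303,232) in scene and from (217,158) to (185,150) in top.

```bash
python3 - <<'E'
from h import *
np.set_printoptions(precision=1,suppress=True)
for z in (96,102,108):
    a=plane("scene",(199,197),z);b=plane("scene",(214.6,193),z);print(z,a,b,(a+b)/2,np.linalg.norm(a-b),np.arctan2(*(b-a)[1::-1]))
print(plane("top",(316.3,187.7),88))
F=tri(ray("scene",(280,195)),ray("top",(217,158)));N=tri(ray("scene",(301.5,230)),ray("top",(185,150)))
print(F,N); v=N[0]-F[0];print(np.linalg.norm(v),v,np.arctan2(v[1],v[0]),v[2]/np.linalg.norm(v))
print("pot",plane("top",(322,124),100),"blk",plane("top",(259,110),38),"hammer",plane("top",(374,138),20),plane("top",(383,219),10))
E
```

```text
96 [ 492.3 -323.    96. ] [ 455.7 -299.5   96. ] [ 474.  -311.2   96. ] 43.47328325611797 2.5715496241989007
102 [ 495.9 -318.7  102. ] [ 459.6 -295.4  102. ] [ 477.7 -307.   102. ] 43.20873082104496 2.5715496241989024
108 [ 499.6 -314.4  108. ] [ 463.4 -291.2  108. ] [ 481.5 -302.8  108. ] 42.94417838597201 2.571549624198902
[ 481.6 -303.2   88. ]
(array([532.1, -30.6, 331.9]), [np.float64(4.340539305102025), np.float64(4.340539305102193)]) (array([559.1,  49. , 305.2]), [np.float64(0.07682636075774821), np.float64(0.07682636075783657)])
88.192126099258 [ 27.   79.6 -26.7] 1.2438360636294283 -0.30224791824519925
pot [ 673.8 -321.2  100. ] blk [ 735.9 -129.5   38. ] hammer [ 647.  -499.5   20. ] [ 387.4 -524.2   10. ]
```

```bash
python3 - <<'E'
from h import *
pi=np.pi
print("blackwheel",tri(ray("scene",(293,305)),ray("top",(198,140))), "motor top at z=130",plane("top",(190,175),130))
arm.movel([199,513,480],speed=250)
arm.move_pose([450,-285,300],[pi,0,-.57])
p,r=arm.get_position(),arm.get_ee_rot(); im=vision.snapshot("wrist")
cv2.imwrite("pics/w1.png",im[:,:,::-1]); print(p,r,arm.get_clock(),arm.get_joint_positions())
k,l,st,ce=cv2.connectedComponentsWithStats(red(im))
for i in range(1,k):
    if st[i,4]>60: print(st[i],ce[i])
E
```

```text
blackwheel (array([617.13479308,  62.89575635, 109.56853499]), [np.float64(12.317916012171978), np.float64(12.31791601217189)]) motor top at z=130 [516.05541941  71.12947802 130.        ]
[ 450.33946959 -284.51562218  300.17929681] [-3.14157054e+00 -3.61832083e-04 -5.68799835e-01] 4.2667 [-7.85978300e-01  3.12914658e-01  1.22350149e+00  6.33607973e-05
  1.60488706e+00  1.35369829e+00]
[ 239  120   37   41 1110] [256.91801802 139.69369369]
[348 302  36  29 490] [369.34693878 315.34489796]
```

View pics/w1.png

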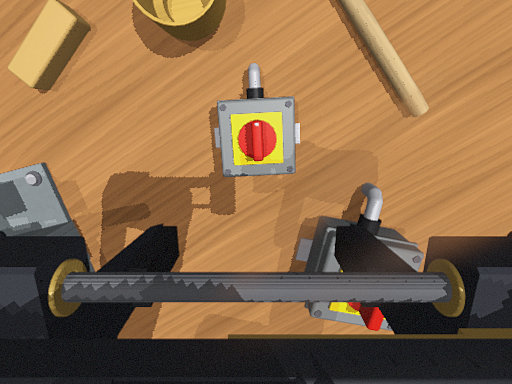

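The wrist view shows the small isolator with its red disc centred at (257,140). The bar is vertical in the image, from (258,122) to (258,160), so the yaw matches. The look-alike is behind the fingers.

```bash
python3 - <<'E'
from h import *
pi=np.pi
p=np.array([450.339,-284.516,300.179]);r=[-3.14157,-.00036,-.5688]
print(plane("wrist",(257,139.7),82,(p,r)),plane("wrist",(258,122),107,(p,r)),plane("wrist",(258,160),107,(p,r)))
for y in(-.57,1.0,1.04):
    print(arm.solve_ik([481,-302,86],[pi,0,y]))
E
```

```text
[ 481.13606546 -306.7764987    82.        ] [ 499.52334251 -319.7981921   107.        ] [ 461.86198589 -295.81508166  107.        ]
[-7.69042434e-01  5.63794559e-01  1.46689178e+00 -4.44089210e-16
  1.11090631e+00  1.37175389e+00]
[-0.76904243  0.56379456  1.46689178  0.          1.11090631 -0.19824611]
[-0.76904243  0.56379456  1.46689178  0.          1.11090631 -0.23824611]
```

```bash
python3 - <<'E'
from h import *
pi=np.pi
C=[481,-306]
arm.movel(C+[150],speed=150,ori=[pi,0,-.57]); arm.movel(C+[87],speed=60); print(arm.get_force())
arm.grab(); print(arm.get_width(),arm.get_grip_force(),arm.get_force())
for a in np.linspace(0,1.6,9)[1:]:
    arm.movel(C+[87],ori=[pi,0,-.57+a]) 
    print(round(a,2),np.round(arm.get_force(),1),np.round(arm.get_torque(),2),arm.get_clock())
print(arm.get_width(),arm.get_ee_rot())
E
```

```text
[ 0.0625707  -1.00569285 -0.56215557]
12.95963291480067 29.786956930256565 [2.54380404 3.59267058 0.69775444]
0.2 [3.5 4.4 0.9] [ 0.64 -0.42  0.14] 8.125
0.4 [ 3.4  2.6 -0.5] [ 0.57 -0.47  0.14] 8.475
0.6 [ 4.2  3.5 -0.4] [ 0.54 -0.47  0.12] 8.825
0.8 [ 5.   2.5 -0.2] [ 0.47 -0.55  0.1 ] 9.175
1.0 [ 3.7  3.  -0.3] [ 0.34 -0.56  0.14] 9.525
1.2 [ 4.6  2.7 -0.8] [ 0.33 -0.61  0.11] 9.875
1.4 [ 4.7  2.  -1.3] [ 0.22 -0.63  0.13] 10.225
1.6 [ 5.9  1.3 -1.1] [ 0.21 -0.74  0.12] 10.575
13.146328927816487 [3.14016704e+00 8.46192314e-05 1.02203032e+00]
```

```bash
python3 - <<'E'
from h import *
pi=np.pi
arm.open_jaws(); arm.movel([481,-306,300],speed=200)
a=vision.snapshot("top")[157:217,276:356]
arm.movel([481,-306,470],speed=250)
a2=vision.snapshot("scene")[175:235,172:252]
arm.move_pose([530,-40,480],[pi,0,1.22])
p,r=arm.get_position(),arm.get_ee_rot(); im=vision.snapshot("wrist")
np.savez("g.npz",p=p,r=r); print(p,r,arm.get_clock(),arm.get_joint_positions())
v=[cv2.resize(q,(288,192),interpolation=cv2.INTER_CUBIC) for q in (a,a2)]
cv2.imwrite("pics/w2.png",np.hstack([im,np.vstack(v)])[:,:,::-1])
E
```

```text
[530.10631904 -40.94444658 479.52312305] [-3.14077489e+00  3.11999235e-04  1.21868344e+00] 15.0 [-3.00373523e-01  3.10262465e-01  7.31806409e-01 -2.43508750e-04
  2.10042375e+00  5.22186063e-02]
```

View pics/w2.png

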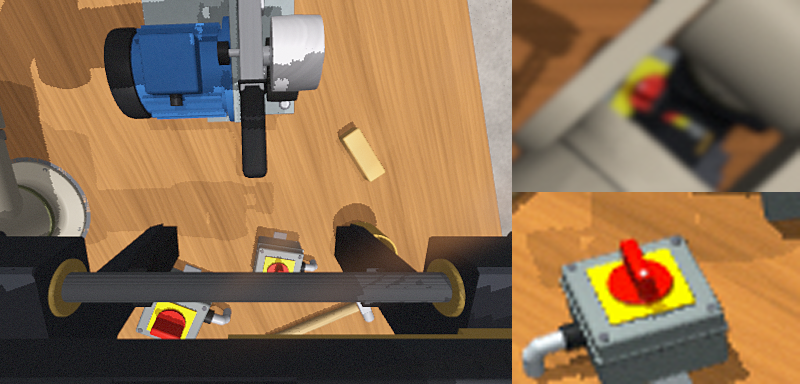

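The right-hand crop shows the isolator bar turned by about 90°. In the wrist view the grip's axis runs from (254,87) at the near end to (255,177) at the free end, parallel to tool x. The motor lies left of it, clear of the grip's free half.

```bash
cat >> h.py <<'E'
def tilt(yaw,th):  # tool x along grip towards pivot, th = slope of arm
    g=np.array([np.cos(yaw)*np.cos(th),np.sin(yaw)*np.cos(th),-np.sin(th)])
    y=np.array([np.sin(yaw),-np.cos(yaw),0]); return g,np.cross(g,y),Ro.from_matrix(np.c_[g,y,np.cross(g,y)]).as_euler("xyz")
E
python3 - <<'E'
from h import *
z=np.load("g.npz");P=(z["p"],z["r"])
F=plane("wrist",(255,176),334,P);N=plane("wrist",(254.3,87),296,P)
v=N-F;print(F,N,np.linalg.norm(v),np.arctan2(v[1],v[0]),(F+N)/2)
C=(F+N)/2
print("motor right edge",plane("wrist",(235,115),150,P))
for th in(.38,.19,0):
    g,k,e=tilt(1.22,th); print(e,k,arm.solve_ik(C,e))
E
```

```text
[530.47731127 -36.41057249 334.        ] [561.32236216  50.1048224  296.        ] 99.39985269969888 1.2283189218890074 [545.89983671   6.84712496 315.        ]
motor right edge [520.38026379  33.19317609 150.        ]
[-3.14159265  0.38        1.22      ] [-0.12746524 -0.34833117 -0.92866464] [-0.04089729  0.41301362  1.07824871 -0.36779935  1.75843731  0.26028955]
[3.14159265 0.19       1.22      ] [-0.06490056 -0.17735727 -0.98200424] [-0.1188675   0.36828857  1.1112733  -0.18652177  1.70388692  0.21098735]
[3.14159265 0.         1.22      ] [ 0. -0. -1.] [-2.04379057e-01  3.31633703e-01  1.15420254e+00 -4.44089210e-16
  1.65575641e+00  1.46417270e-01]
```

```bash
cat >> h.py <<'E'
YAW=1.228; g0=tilt(YAW,.38)[0]; PIV=np.array([545.9,6.8,315])+255*g0
def pose(th,back=0):
    g,k,e=tilt(YAW,th); return list(PIV-267*g+(17-back)*k),list(e)
E
python3 - <<'E'
from h import *
print(PIV)
p,e=pose(.38,110); arm.move_pose(p,e); print(arm.get_force())
p,e=pose(.38); arm.movel(p,speed=70,ori=e); print(arm.get_force(),arm.get_position(),p)
arm.grab(); print(arm.get_width(),arm.get_grip_force(),arm.get_force(),arm.get_clock())
p0,r0=arm.get_position(),arm.get_ee_rot()
im=vision.snapshot("scene"); cv2.imwrite("pics/s3.png",cv2.resize(im[140:320,200:440],(640,480))[:,:,::-1])
E
```

```text
[625.49688502 229.83153744 220.4152803 ]
[-0.62987425 -0.5109399  -0.4000444 ]
[0.45568627 0.1773439  0.26129666] [540.15820311  -9.53969973 303.93930414] [np.float64(540.034797003313), np.float64(-9.634377318033403), np.float64(303.6637468281551)]
25.962660421448682 29.959939015097916 [-7.3538138   1.29394033  0.7613563 ] 18.2083
```

View pics/s3.png

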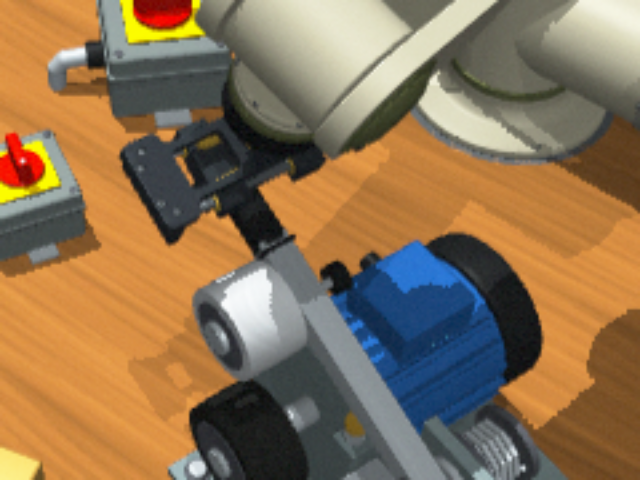

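The gripper holds the grip (26.0 mm wide, about (255,215) in the crop), and the motor and wheel are clear. Now I push down along the arc.

```bash
python3 - <<'E'
from h import *
for th in np.r_[np.linspace(.38,0,9)[1:],-.012]:
    p,e=pose(th); arm.movel(p,speed=40,ori=e)
    f=arm.get_force(); print(round(th,3),np.round(f,1),np.round(np.array(arm.get_position())-p,1),round(arm.get_width(),1),arm.get_clock())
    if np.linalg.norm(f)>60: break
arm.hold(.7); print(arm.get_force(),arm.get_grip_force(),arm.get_ee_rot())
im=vision.snapshot("scene"); cv2.imwrite("pics/s4.png",cv2.resize(im[140:320,200:440],(640,480))[:,:,::-1])
E
```

```text
0.332 [-6.8  5.5  7.4] [-1.   0.7  0.9] 25.6 18.725
0.285 [-5.8  4.3  7.4] [-1.   0.7  1. ] 25.7 19.1917
0.238 [-5.5  4.  10.4] [-0.9  0.6  1.1] 25.8 19.6583
0.19 [-6.8  3.9 10.8] [-0.9  0.6  1.2] 26.0 20.125
0.143 [-7.3  3.  12.3] [-0.8  0.5  1.3] 25.3 20.5917
0.095 [-6.8  2.9 13. ] [-0.8  0.4  1.4] 25.6 21.0583
0.047 [-7.3  3.5 14.2] [-0.8  0.4  1.4] 25.8 21.525
0.0 [-7.3  2.  14.1] [-0.8  0.3  1.5] 25.7 21.9917
-0.012 [-10.2   2.   18.3] [-0.8  0.2  2.1] 25.9 22.2417
[-10.9588436    1.09632148  18.18742299] 30.035125594586134 [ 3.14135776 -0.0114159   1.2289892 ]
```

View pics/s4.png

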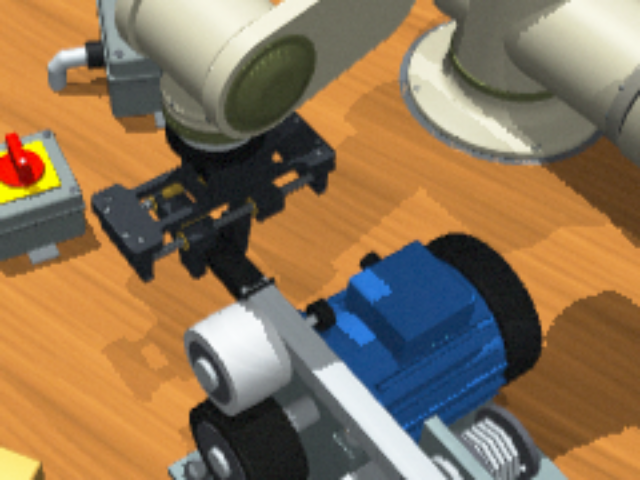

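The arm is level in the picture and the force has begun to jump. I press slightly further to confirm the stop, then hand in.

```bash
python3 - <<'E'
from h import *
p,e=pose(-.012); p[2]-=2.5; arm.movel(p,speed=20)
arm.hold(.8); f=arm.get_force(); print(f,arm.get_position(),p,arm.get_grip_force(),arm.get_clock())
if 19<f[2]<60: print(ticket.job_done())
E
```

```text
[-16.25805037   1.4818831   33.09286825] [535.06527609 -21.17790545 201.82001416] [np.float64(535.8273304584056), np.float64(-21.42375490497601), np.float64(197.71258118044784)] 30.063881892710924 24.0667
the job is handed in; nothing more can be done
None
```

I turned the isolator to off, pushed the tension arm down to its stop and handed the job in at about 24 s with the gripper still holding the black grip; the push force rose to 33 N, which is what I took as the stop. The gripper stayed away from the pot, cleaning block and hammer, but I didn't re-measure their positions at the end.

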